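Gauge an eyelet drift in the hole plate

TASK

Gauge the drift (steel pin with a black handle) that stands in the rack's first well, next to the raised end board: try it in the widest hole of the steel gauge plate, then step down hole by hole, pressing lightly and feeling for each hole, until a hole refuses it or it has gone into the narrowest. Leave it standing in the tightest hole that takes it, pushed fully home with its shoulder down on the plate, and let go. Never force it (keep well under 25 N), and leave the other drifts and everything else on the table where they are.

Things in the scene. Friction and masses are not known exactly. Their poses are not given: they have to be found in the camera images.
- drift_a_mid (a point): centre, half-way up, of one of three drifts: round steel shank 40 mm long (1 mm chamfer at the foot), under a round black handle 26 mm thick and 55 mm high; 0.1 to 0.2 kg. z points up the handle; the foot is 47.5 mm and the handle's flat shoulder 7.5 mm below this point. Shanks are 12, 15 or 18 mm thick, one of each; which is which is not told, and any may be in any well
- drift_b_mid (a point): centre, half-way up, of one of three drifts: round steel shank 40 mm long (1 mm chamfer at the foot), under a round black handle 26 mm thick and 55 mm high; 0.1 to 0.2 kg. z points up the handle; the foot is 47.5 mm and the handle's flat shoulder 7.5 mm below this point. Shanks are 12, 15 or 18 mm thick, one of each; which is which is not told, and any may be in any well
- drift_c_mid (a point): centre, half-way up, of one of three drifts: round steel shank 40 mm long (1 mm chamfer at the foot), under a round black handle 26 mm thick and 55 mm high; 0.1 to 0.2 kg. z points up the handle; the foot is 47.5 mm and the handle's flat shoulder 7.5 mm below this point. Shanks are 12, 15 or 18 mm thick, one of each; which is which is not told, and any may be in any well
- rack: fixed pale wooden rack, 204 mm long (y), 56 mm wide (x), 45 mm high; origin on the table under its middle well, z up. Three 21 mm wells at 60 mm pitch along y. The +y end has a raised end board 70 mm high. The drifts hang upright on their shoulders, handles wholly above the rack, up to 1.5 mm off the wells' centres
- rack_first (a point): centre of the mouth, in the rack's top face, of the first well, where the drift to be gauged starts; the end board's face is 42 mm from it in +y, the other wells 60 and 120 mm in -y; axes as the rack's
- gauge: steel gauge plate, 60 mm (x) by 160 mm (y), 12 mm thick, level on two end feet that do not move, its top 45 mm above the table; on its rubber mounts it gives straight down, 3.3 mm for each 10 N and at most 8 mm; origin 45 mm below the middle hole's mouth, z up. A row of three round through holes at 48 mm pitch: wide, middle, narrow from +y to -y; open space under them
- hole_wide (a point): centre of the mouth, in the gauge plate's top face, of the widest hole, 19 mm: takes every drift; z up
- hole_middle (a point): centre of the mouth, in the gauge plate's top face, of the middle hole, 16 mm: takes the 12 and 15 mm shanks, refuses 18 mm; z up
- hole_narrow (a point): centre of the mouth, in the gauge plate's top face, of the narrowest hole, 13 mm: takes only the 12 mm shank; z up
- spool: bystander: thread spool, 32 mm across, 42 mm high, upright; origin at its underside
- weight: bystander: dark steel pattern weight, 60 mm across, 42 mm high; origin at its underside
- cutter: bystander: rotary cutter lying flat, about 170 mm long along its x, 45 mm high at the disc; origin on the table about its middle
- pin_bowl: bystander: steel bowl, 84 mm across, 35 mm high; origin at its underside
- bobbin_jar: bystander: clear jar, 60 mm across, 75 mm high; origin at its underside
- chalk_box: bystander: cardboard box 70 x 45 x 20 mm; origin at its underside
- awl: bystander: awl like a screwdriver, lying along its x, about 30 mm high; origin on the table under it
Mind the look-alikes: they are no part of the job. What is shaped like the part that bears drift_b_mid but orange is not meant. Leave any pink look-alike of the part that bears drift_c_mid alone.

How it is judged:
By the outcome, as a careful person would: the job done as asked, in the order asked, and still so for the second after the job is handed in, with the robot touching nothing.
It also fails if it takes over 64 s, if anything falls off the work surface, if the arm or the gripper's body presses on something with over 40 N, if the wrist force passes 120 N, or if a joint passes its speed limit or range.

ROBOT

A 7-joint arm with a two-finger parallel gripper is mounted at the origin on the work surface. World frame = base frame: x ahead of the robot, y to its left, z up, the work surface at z = 0. Lengths are in mm, angles in rad, forces in N, time in s.
With the tool pointing down it reaches from about 400 to 850 mm from the base axis. Payload 4.5 kg.
Tool frame: the origin (TCP) lies at the very end of the fingers, on their centre line; the grasp point (between the pads) lies 19 mm behind it; z points along the fingers, y is the direction in which the jaws open and shut (so a half turn about z gives the same grasp; the last joint's range is limited). The gripper opens to 85 mm and grips with 20 to 120 N. Pads are 22 mm wide; open, the fingers measure 114 mm over their backs; the gripper's body (76 mm by 85 mm) begins 54 mm behind the grasp point. The pads swing forward as they close: fully open they stand 13 mm farther back than shut.
Start: joints at [1.323, 0.689, -0.195, 1.565, 0.157, 0.902, -0.215], TCP at [173.833, -600.366, 205.117] pointing down, gripper open.
Joint ranges: [-3.01, 3.01], [-0.46, 2.08], [-1.47, 1.51], [0.13, 2.56], [-1, 4.14], [0.04, 2.09], [-2.66, 2.66]. Speed limits (rad/s): [2.57, 2.57, 3.14, 3.14, 3.14, 3.14, 3.14].

INTERFACE

Orientations are given as a rotation vector (axis times angle).
In Python, from cell import r gives the robot as it stands. The module is installed in compiled form; this text tells all that it offers.
- The arm moves only by the shell command python3 -m inch 'ROWS'. ROWS is JSON, a list that holds one entry, the list of rows, each a list of 7 numbers: the shift along the tool's x, y, z in m, then the turn, a rotation vector about the tool's x, y, z in degrees, then the closure in counts, from 0 (fully open) to 255 (shut). In form: [[[x, y, z, wx, wy, wz, grip], ...]]. A call has exactly 10 rows; each row is the pose to reach, as a shift and turn from the pose commanded when the call began, along the tool's axes at that moment; what a row does not reach only later rows make up. A row lasts 1/10 s, in which the tool goes at most 50 mm and 8.59 degrees, less where a joint would pass 70% of its speed; a pose out of reach is approached as far as the arm can. A call with a gripper value outside its range is refused whole. The fingers move at their own pace and stop on an object; the grip force is fixed at half the most. Time passes only in rows, so rows that repeat a pose let the fingers close, or fill a call up. It gives the time, the measured TCP pose, the force and the opening at its end, in the units of the state.
- r.state(): the state, without advancing time (a new reading comes with each control period).
- r.capture(name): name is "scene" or "top"; returns a dict with "image" (420x560x3 uint8, blue, green, red), "mtx" (3x3 intrinsics, pixels), "xyz" and "orientation" of the camera in the world. Camera axes: x right, y down, z forward; pixel columns grow to the right and rows downward; lengths in mm; the calibration is good to about 2 mm. A picture is of the moment at which its call begins. There is no depth.
- r.finish_job(): hands the job in, once; it reports no verdict.
Trained networks look in a picture, given as the dict that the camera call returned (one of the last four; its "shot" number tells which), for a name from the list of things; names that differ only in an ending like _2 or _b are one class to them, and where a whole thing is asked for, a point or a joint stands for the part that bears it (a point fixed in the world has none). Each returns a list of dicts, best first, with "confidence" (0 to 1); they miss things now and then, are a little off and sometimes report something else, mostly with a low value. They report only what shows in the picture. A call takes as long as a camera call. They do not tell look-alikes from the thing itself.
- r.recognise(picture, name): "centre" ([x, y, z] in mm, in world coordinates, good to about 4 mm: the middle of the surface that is visible of it).
- r.place_of(picture, name): "centre" ([x, y, z] in mm, in world coordinates, good to about 4 mm: a listed point, or the origin of a listed thing).
The state is a dict: "time": time; "joints": joint angles; "dq": joint speeds; "effort": joint torques, N m; "eef_pos": TCP position; "orientation": TCP orientation; "ft_force": force on the tool from outside, world axes, zero at the start; "moment": the same for the moment, N m; "opening": opening from 0.0 (shut) to 1.0 (fully open).
Only numpy, scipy, OpenCV 4.12 (cv2) and the standard library are available. Lean on these libraries where they do the work, as an engineer would, in place of code of your own. Each camera call takes 0.05 s, during which the arm holds its last target.

## Working session

There is one attempt and no reset: what is moved stays moved. The work goes in short steps, Python scripts to look and compute and a shell command to move; the robot and the scene stay as the last step left them, time stands still between calls to the robot, and variables do not carry over. Pictures are saved under pics/ and viewed, and the job is handed in when it is done.

```bash
mkdir -p pics
python3 - <<'E'
from cell import r
import cv2
s=r.state();print(s)
for n in("scene","top"):
    p=r.capture(n);cv2.imwrite(f"pics/{n}0.png",p["image"]);print(n,p["mtx"],p["xyz"],p["orientation"])
    for k in["drift_a_mid","rack","rack_first","gauge","hole_wide","hole_middle","hole_narrow"]:
        print(k,[( [round(float(v),1) for v in d["centre"]],round(d["confidence"],2)) for d in r.place_of(p,k)])
E
```

```text
{'time': 0.0, 'joints': array([ 1.32276932,  0.68999701, -0.1945202 ,  1.56641054,  0.15731707,
        0.90251862, -0.21513625]), 'dq': array([-0.00099283, -0.00130004,  0.00100603,  0.00162463,  0.00143204,
        0.00035938, -0.0011482 ]), 'effort': array([-1.50169858e-04, -5.39605093e+01, -1.26658570e+00, -1.58541155e+01,
        8.99485865e-03,  9.45014181e-03,  3.22398739e-05]), 'eef_pos': array([ 173.55586277, -599.6464617 ,  204.25842924]), 'orientation': array([-3.10856480e+00, -4.41075019e-01,  6.66422044e-04]), 'ft_force': array([-0.47685177,  0.39370139, -0.16888298]), 'moment': array([ 0.0065437 , -0.03935236, -0.04113997]), 'opening': 0.9997914180456704}
scene [[541.63832972   0.         281.17468091]
 [  0.         541.63832972 211.33372256]
 [  0.           0.           1.        ]] [988.07113271 527.84585775 792.14268482] [-0.86380093 -2.60024792  1.03373001]
drift_a_mid [([546.6, -218.6, 56.1], 0.79), ([506.7, 200.8, -1.9], 0.27)]
rack [([541.8, -222.9, 2.4], 0.72)]
rack_first [([531.0, -164.7, 42.7], 0.68)]
gauge [([507.1, 205.2, 0.3], 0.88)]
hole_wide [([503.7, 250.8, 44.3], 0.88)]
hole_middle [([499.5, 207.3, 46.4], 0.82)]
hole_narrow [([503.6, 157.1, 45.1], 0.78), ([502.0, 209.5, 45.1], 0.65)]
top [[438.7160718    0.         280.7880817 ]
 [  0.         438.7160718  200.79729489]
 [  0.           0.           1.        ]] [ 367.18140468  -16.59726551 1093.70016064] [-1.98412329  2.21689515 -0.25486485]
drift_a_mid [([544.9, -223.0, 49.0], 0.52)]
rack [([543.5, -222.9, -3.1], 0.74)]
rack_first [([682.1, -5.1, 0.2], 0.69), ([524.7, -158.4, 43.8], 0.61)]
gauge [([504.8, 205.7, -1.8], 0.65)]
hole_wide [([508.8, 253.7, 44.9], 0.91)]
hole_middle [([505.2, 204.7, 44.9], 0.86), ([678.8, -3.0, 3.7], 0.58)]
hole_narrow [([503.3, 156.0, 45.0], 0.88)]
```

View pics/scene0.png

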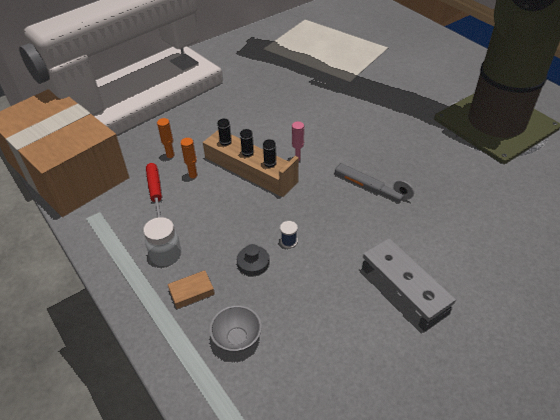

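View pics/top0.png

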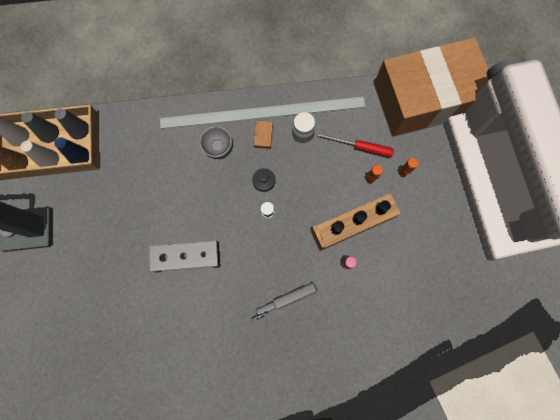

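```bash
cat > h.py <<'E'
import numpy as np,cv2
from scipy.spatial.transform import Rotation as R
def proj(p,X):
    Rm=R.from_rotvec(p["orientation"]).as_matrix();c=(np.atleast_2d(X)-p["xyz"])@Rm
    u=c@np.array(p["mtx"]).T;return u[:,:2]/u[:,2:]
def unp(p,uv,z):
    Rm=R.from_rotvec(p["orientation"]).as_matrix()
    uv=np.atleast_2d(uv);d=np.c_[uv,np.ones(len(uv))]@np.linalg.inv(p["mtx"]).T@Rm.T
    t=(z-p["xyz"][2])/d[:,2];return p["xyz"]+d*t[:,None]
E
python3 - <<'E'
from cell import r
from h import *
import pickle
P={n:r.capture(n) for n in("scene","top")};pickle.dump(P,open("P0.pkl","wb"))
def crop(n,x0,y0,w,h,k,f):
    cv2.imwrite(f,cv2.resize(P[n]["image"][y0:y0+h,x0:x0+w],None,fx=k,fy=k,interpolation=cv2.INTER_CUBIC))
crop("scene",195,105,130,95,6,"pics/s_rack.png");crop("top",300,185,110,75,7,"pics/t_rack.png")
crop("scene",355,235,105,95,6,"pics/s_g.png");crop("top",140,230,90,50,8,"pics/t_g.png")
E
```

```text
(no output)
```

View pics/s_rack.png

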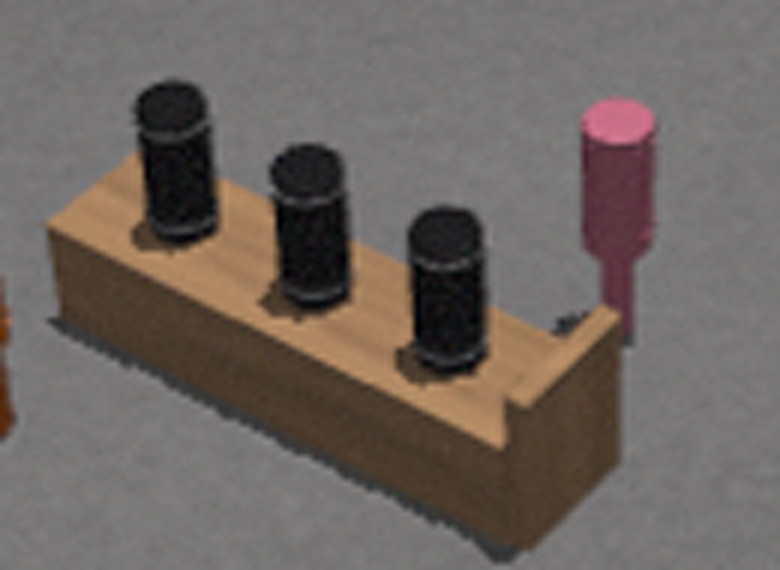

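View pics/t_rack.png

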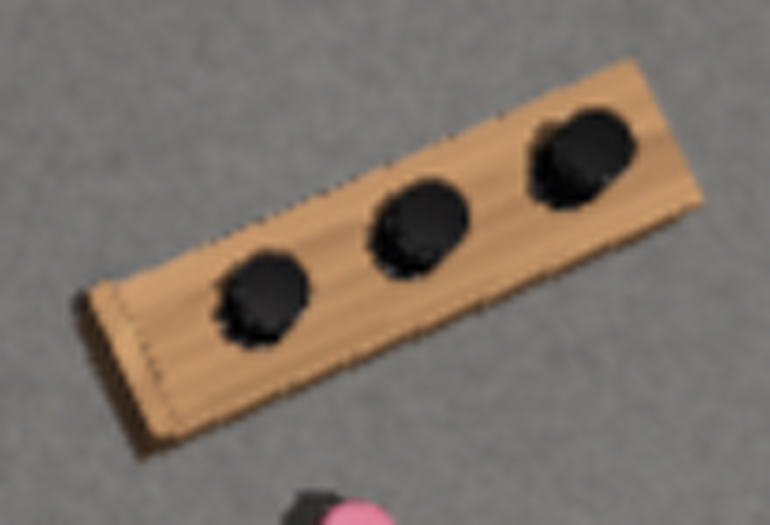

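View pics/s_g.png

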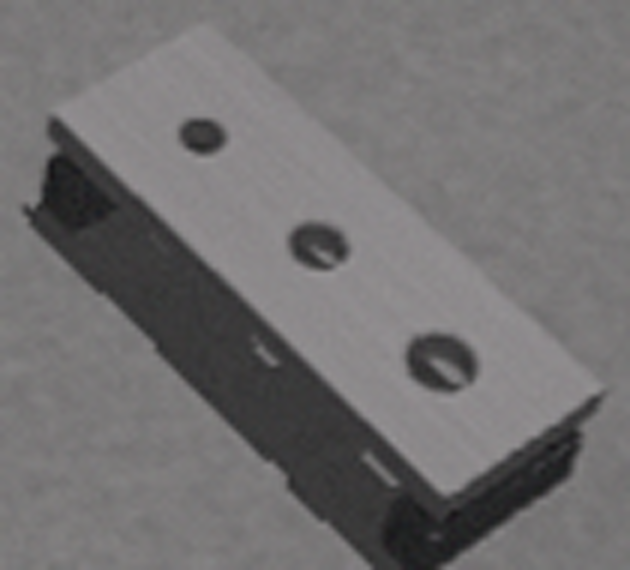

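View pics/t_g.png

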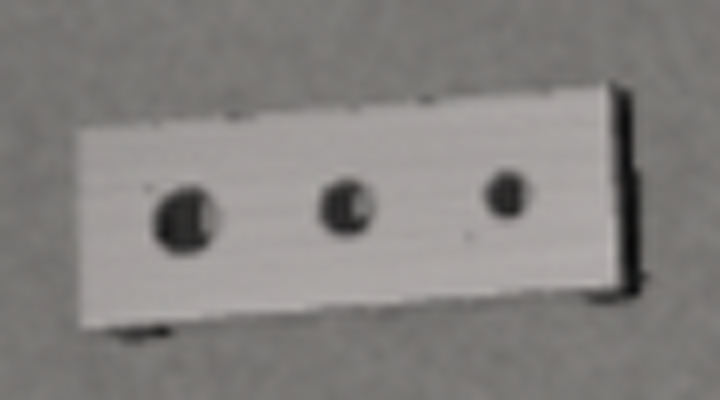

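Run:
```python
from h import *
import pickle
from scipy.optimize import least_squares
P=pickle.load(open("P0.pkl","rb"))
def o(pts,x0,y0,k): return (np.array(pts,float)+.5)/k-.5+[x0,y0]
hs=o([(446,237),(308,172),(172,105)],195,105,6);ht=o([(269,290),(429,219),(596,148)],300,185,7)
gs=o([(442,362),(319,246),(203,136),(52,118),(442,497),(603,390),(207,25)],355,235,6)
gt=o([(186,221),(347,208),(508,195),(608,85),(78,128),(82,328),(620,287)],140,230,8)
S,T=P["scene"],P["top"]
print("handles",unp(S,hs,100)[:,:2].round(1).tolist(),unp(T,ht,100)[:,:2].round(1).tolist())
print("gauge s",unp(S,gs,45)[:,:2].round(1).tolist());print("gauge t",unp(T,gt,45)[:,:2].round(1).tolist())
# gauge fit
loc=np.array([(0,48),(0,0),(0,-48),(30,-80),(30,80),(-30,80),(-30,-80)],float)
for nm,pts in(("s",unp(S,gs,45)),("t",unp(T,gt,45))):
  for sg in (1,-1):
    l=loc.copy()
    l[3:]*= [sg,1]
    f=lambda q:((l@np.array([[np.cos(q[2]),np.sin(q[2])],[-np.sin(q[2]),np.cos(q[2])]])+q[:2]-pts[:,:2])*np.array([[2]]*3+[[1]]*4)).ravel()
    s=least_squares(f,[505,205,0]);print(nm,sg,s.x.round(3),s.cost.round(1))
```

```text
handles [[526.8, -161.2], [544.0, -217.3], [560.9, -276.5]] [[526.1, -164.0], [543.8, -219.8], [561.4, -278.4]]
gauge s [[504.9, 255.4], [503.5, 207.5], [502.0, 159.4], [532.3, 128.1], [536.5, 285.0], [477.0, 287.9], [471.6, 129.7]]
gauge t [[506.4, 253.5], [505.0, 205.5], [503.5, 157.5], [533.2, 125.3], [537.8, 284.3], [478.2, 285.7], [472.6, 126.3]]
s 1 [ 5.03683e+02  2.07493e+02 -3.10000e-02] 4.4
s -1 [ 5.03683e+02  2.07493e+02 -3.00000e-02] 7220.4
t 1 [ 5.05096e+02  2.05474e+02 -3.00000e-02] 1.0
t -1 [ 5.05096e+02  2.05474e+02 -3.20000e-02] 7213.3
```

Run:
```python
from h import *
import pickle
P=pickle.load(open("P0.pkl","rb"));S,T=P["scene"],P["top"]
print("start proj",proj(T,[[174,-600,205],[0,0,0],[526,-163,100]]).round())
for n,uv in(("mach corner",(492,256)),("mach left",(452,125)),("mach R",(560,240)),("arm tip",(510,65)),("box c",(395,132)),("cutter",(258,315))):
    print(n,[unp(T,uv,z)[0,:2].round().tolist() for z in(0,100,200)])
pk=(unp(S,(195+618/6,105+123/6),100)+unp(T,(300+360/7,185+541/7),100))/2
print("pink top",unp(S,(195+618/6,105+123/6),100),unp(T,(300+360/7,185+541/7),100))
d=pk[0,:2]-[526.5,-162.6];c,s=np.cos(.294),np.sin(.294);print("in rack frame",d@[c,s],d@[-s,c])
```

```text
start proj [[598. 373.]
 [293. 473.]
 [338. 226.]]
mach corner [[425.0, -548.0], [420.0, -500.0], [414.0, -451.0]]
mach left [[779.0, -519.0], [741.0, -473.0], [704.0, -427.0]]
mach R [[445.0, -726.0], [438.0, -661.0], [431.0, -597.0]]
arm tip [[936.0, -713.0], [884.0, -650.0], [832.0, -586.0]]
box c [[776.0, -365.0], [739.0, -333.0], [701.0, -301.0]]
cutter [[348.0, 43.0], [350.0, 38.0], [351.0, 32.0]]
pink top [[ 445.27349451 -172.82274337  100.        ]] [[ 440.71676071 -182.5010846   100.        ]]
in rack frame -84.2865641982202 9.78264085651601
```

```bash
python3 -m inch '[[[0.02,-0.014,0,0,0,-4,100],[0.055,-0.038,0,0,0,-12,100],[0.09,-0.063,0,0,0,-20,100],[0.13,-0.09,0,0,0,-28,100],[0.17,-0.119,0,0,0,-36,100],[0.21,-0.147,0,0,0,-44,100],[0.25,-0.175,0,0,0,-52,100],[0.29,-0.203,0,0,0,-60,100],[0.33,-0.23,0,0,0,-68,100],[0.36,-0.251,0,0,0,-76,100]]]'
```

```text
time: 1.9
eef_pos: [452.1, -256.3, 205.6]
orientation: [2.169, 2.271, 0.003]
ft_force: [1.1, 0.0, -1.0]
opening: 0.602
```

```bash
cat >> h.py <<'E'
def delta(s,xyz,yaw=None):
    Rm=R.from_rotvec(s["orientation"]);d=Rm.inv().apply(np.array(xyz)-s["eef_pos"])/1000
    print("t",round(s["time"],2),"pos",s["eef_pos"].round(1),"F",s["ft_force"].round(1),"M",s["moment"].round(2),"op",round(s["opening"],3))
    if yaw is not None: # desired angle of tool y
        x=np.array([np.cos(yaw-np.pi/2+np.pi),np.sin(yaw+np.pi/2),0]);y=np.array([np.cos(yaw),np.sin(yaw),0])
        W=R.from_matrix(np.c_[x,y,[0,0,-1]]);print("turn",np.degrees((Rm.inv()*W).as_rotvec()).round(2))
    print("shift",d.round(4),"toolx",Rm.apply([1,0,0]).round(3),"tooly",Rm.apply([0,1,0]).round(3),"z",Rm.apply([0,0,1]).round(4))
E
python3 - <<'E'
from cell import r
from h import *
delta(r.state(),[526.5,-162.6,150],.294)
E
```

```text
t 1.9 pos [ 452.1 -256.3  205.6] F [ 1.1  0.  -1. ] M [-0.03 -0.04  0.03] op 0.602
turn [  0.12   0.   -14.22]
shift [0.0902 0.0785 0.0558] toolx [-0.046  0.999  0.   ] tooly [0.999 0.046 0.002] z [ 2.e-03  3.e-04 -1.e+00]
```

```bash
python3 -m inch '[[[0.025,0.022,0,0,0,-4,110],[0.055,0.048,0,0,0,-9,110],[0.08,0.07,0.01,0,0,-14,110],[0.09,0.0785,0.03,0.1,0,-14.2,110],[0.09,0.0785,0.05,0.1,0,-14.2,110],[0.09,0.0785,0.056,0.1,0,-14.2,110],[0.09,0.0785,0.056,0.1,0,-14.2,110],[0.09,0.0785,0.056,0.1,0,-14.2,110],[0.09,0.0785,0.056,0.1,0,-14.2,110],[0.09,0.0785,0.056,0.1,0,-14.2,110]]]'
python3 - <<'E'
from cell import r
from h import *
import pickle
P={n:r.capture(n) for n in("scene","top")}
pickle.dump(P,open("P1.pkl","wb"))
cv2.imwrite("pics/s1.png",cv2.resize(P["scene"]["image"][60:210,190:330],None,fx=4,fy=4,interpolation=cv2.INTER_CUBIC))
cv2.imwrite("pics/t1.png",cv2.resize(P["top"]["image"][180:270,290:420],None,fx=6,fy=6,interpolation=cv2.INTER_CUBIC))
delta(r.state(),[526.5,-162.6,62],.294)
E
```

```text
time: 2.9
eef_pos: [525.3, -166.7, 150.0]
orientation: [1.884, 2.514, -0.001]
ft_force: [0.1, 0.1, -0.7]
opening: 0.57
t 3.0 pos [ 525.1 -166.5  149.7] F [0.7 0.1 0.2] M [-0.01 -0.01  0.02] op 0.573
turn [-0.05  0.02 -0.53]
shift [0.0034 0.0025 0.0877] toolx [-0.281  0.96  -0.   ] tooly [ 0.96   0.281 -0.001] z [-7.e-04 -6.e-04 -1.e+00]
```

View pics/s1.png

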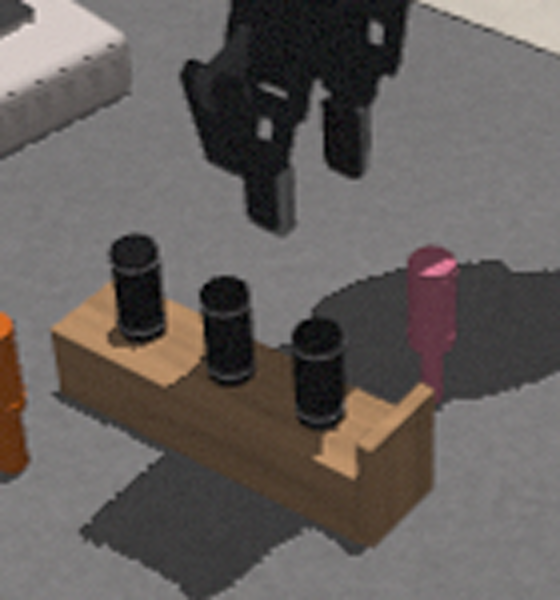

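View pics/t1.png

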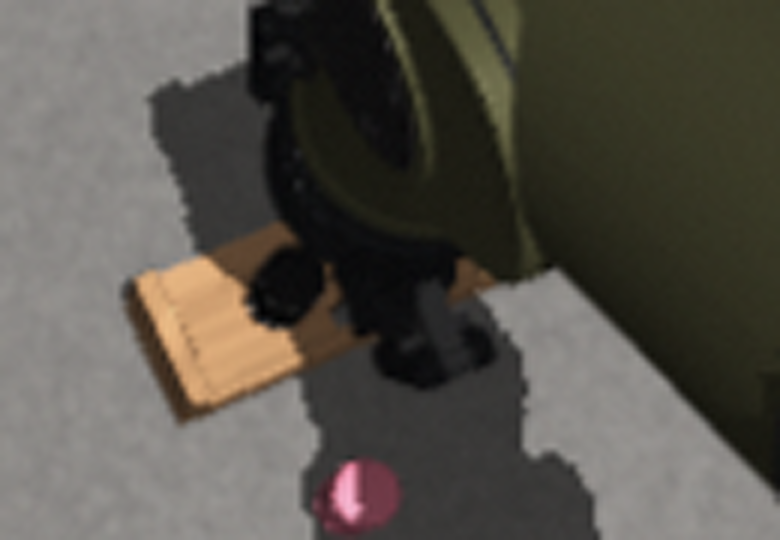

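Run:
```python
from h import *
import pickle
P=pickle.load(open("P1.pkl","rb"));X=np.array([525.1,-166.5,150]);y=np.array([.96,.281,0])
pts=[X,X+24*y,X-24*y,[526.5,-162.6,100]]
print((proj(P["scene"],pts)-[190,60])*4);print((proj(P["top"],pts)-[290,180])*6)
```

```text
[[308.46453015 248.69315813]
 [277.01329381 274.08370846]
 [339.14830355 223.92217985]
 [314.45631004 334.6764177 ]]
[[312.2007749  254.18699602]
 [284.99866378 194.57056347]
 [339.69363109 314.44062852]
 [284.11827835 275.38311103]]
```

Run:
```python
from h import *
import pickle
P=pickle.load(open("P1.pkl","rb"));X=np.array([525.1,-166.5,150]);y=np.array([.96,.281,0]);x=np.array([-.281,.96,0])
for n,(x0,y0,x1,y1) in dict(scene=(220,40,310,130),top=(320,190,390,260)).items():
    im=cv2.resize(P[n]["image"][y0:y1,x0:x1],None,fx=6,fy=6,interpolation=cv2.INTER_CUBIC)
    im=np.clip(im.astype(float)*2,0,255).astype(np.uint8)
    for z,c in((0,(0,0,255)),(13,(0,255,0)),(26,(255,0,0))):
        for s in(24,-24):
            for w in (-11,11):
                p=proj(P[n],[X+s*y+w*x+[0,0,z]])[0];cv2.circle(im,tuple(int(v) for v in (p-[x0,y0])*6),4,c,-1)
    cv2.imwrite(f"pics/z_{n}.png",im)
```

```text
(no output)
```

View pics/z_scene.png

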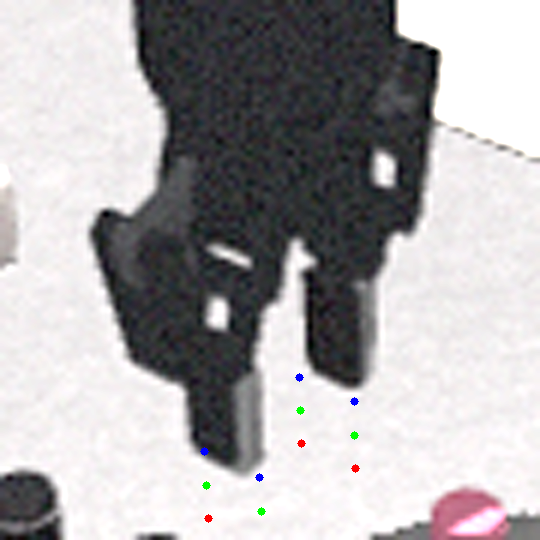

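View pics/z_top.png

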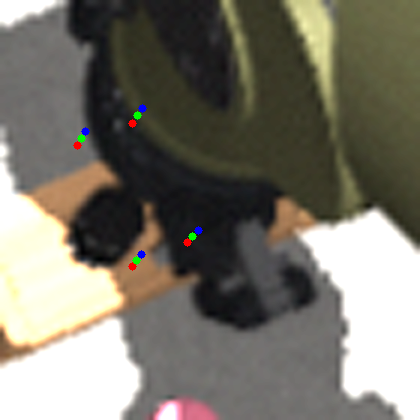

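Run:
```python
from cell import r
from h import *
import pickle
P=pickle.load(open("P1.pkl","rb"))
p=r.capture("scene");s=r.state();print(s["time"],s["eef_pos"],s["joints"],s["dq"])
print(np.abs(p["image"].astype(int)-P["scene"]["image"])[60:210,190:330].mean())
print(p["xyz"]-P["scene"]["xyz"])
q=r.place_of(p,"rack_first");print(q)
```

```text
3.05 [ 525.05848442 -166.49998921  149.52274188] [ 0.54753269  0.71408363 -0.54867146  1.8361581   0.53066926  0.74267706
 -0.00860083] [-0.00273041  0.00489729 -0.00011537  0.00118216  0.00029593 -0.00091758
 -0.00041917]
2.301047619047619
[0. 0. 0.]
[{'centre': [528.6, -166.0, 43.5], 'confidence': 0.59}]
```

```bash
python3 -m inch '[[[0.0034,0.0025,0.01,0,0,-0.5,100],[0.0034,0.0025,0.025,0,0,-0.5,90],[0.0034,0.0025,0.04,0,0,-0.5,80],[0.0034,0.0025,0.0445,0,0,-0.5,70],[0.0034,0.0025,0.0445,0,0,-0.5,70],[0.0034,0.0025,0.0445,0,0,-0.5,70],[0.0034,0.0025,0.0445,0,0,-0.5,70],[0.0034,0.0025,0.0445,0,0,-0.5,70],[0.0034,0.0025,0.0445,0,0,-0.5,70],[0.0034,0.0025,0.0445,0,0,-0.5,70]]]'
python3 - <<'E'
from cell import r
from h import *
import pickle
P={n:r.capture(n) for n in("scene","top")}
s=r.state();delta(s,[526.5,-162.6,62],.294)
pickle.dump(P,open("P2.pkl","wb"))
Rm=R.from_rotvec(s["orientation"]);X=s["eef_pos"];x=Rm.apply([1,0,0]);y=Rm.apply([0,1,0]);h=s["opening"]*42.5
for n,(x0,y0,x1,y1) in dict(scene=(220,70,320,170),top=(300,190,390,270)).items():
    im=cv2.resize(P[n]["image"][y0:y1,x0:x1],None,fx=6,fy=6,interpolation=cv2.INTER_CUBIC)
    im=np.clip(im.astype(float)*2,0,255).astype(np.uint8)
    for z,c in((0,(0,0,255)),(13,(0,255,0)),(26,(255,0,0))):
        for q in(h,-h):
            for w in (-11,11):
                p=proj(P[n],[X+q*y+w*x+[0,0,z]])[0];cv2.circle(im,tuple(int(v) for v in (p-[x0,y0])*6),3,c,-1)
    cv2.imwrite(f"pics/z2_{n}.png",im)
E
```

```text
time: 4.1
eef_pos: [526.4, -162.4, 104.8]
orientation: [-1.872, -2.522, 0.002]
ft_force: [-0.7, 0.2, 0.8]
opening: 0.725
t 4.2 pos [ 526.3 -162.4  104.7] F [ 0.3  0.1 -0.1] M [-0.06 -0.01 -0.  ] op 0.725
turn [-0.09 -0.   -0.  ]
shift [-0.0003  0.0002  0.0427] toolx [-0.29   0.957  0.   ] tooly [ 0.957  0.29  -0.002] z [-1.5e-03 -4.0e-04 -1.0e+00]
```

View pics/z2_scene.png

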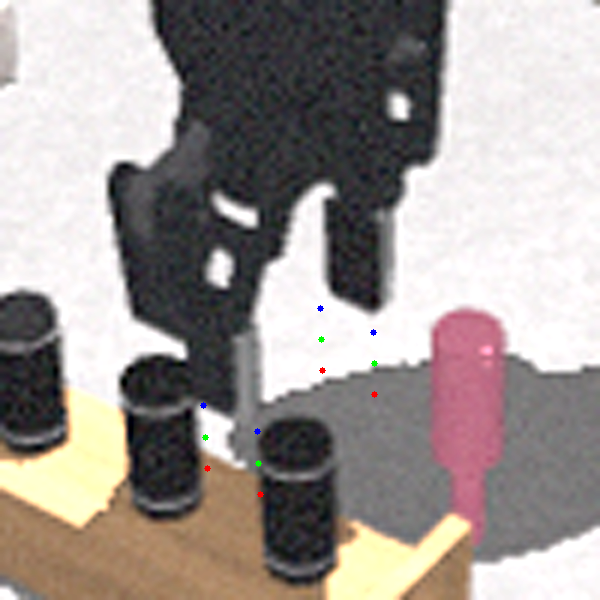

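View pics/z2_top.png

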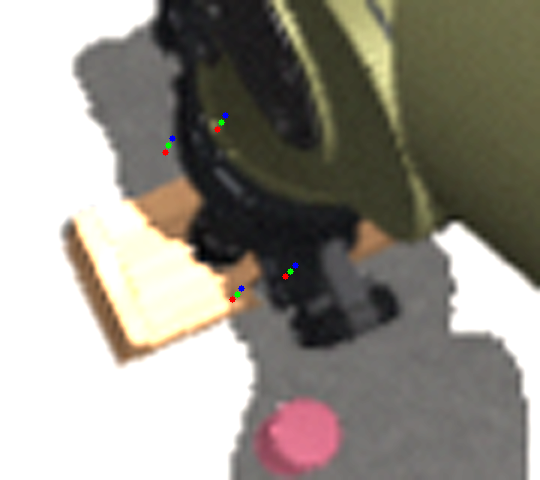

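Run:
```python
from h import *
import pickle
P=pickle.load(open("P2.pkl","rb"))
im=P["top"]["image"][215:260,325:375]
im=cv2.resize(im,None,fx=12,fy=12,interpolation=cv2.INTER_CUBIC)
cv2.imwrite("pics/z3.png",np.clip(im.astype(float)*4,0,255).astype(np.uint8))
for z in(105,115,125,135,145): print(z,unp(P["scene"],(282.5,121.7),z)[0].round(1),unp(P["top"],(344.7,236.3),z)[0].round(1))
X=np.array([526.3,-162.4,105]);print(X+11*np.array([-.29,.957,0])-30.8*np.array([.957,.29,0]))
```

```text
105 [ 466.7 -197.1  105. ] [ 500.1 -175.1  105. ]
115 [ 474.3 -186.6  115. ] [ 498.8 -173.5  115. ]
125 [ 481.9 -176.   125. ] [ 497.4 -171.9  125. ]
135 [ 489.5 -165.5  135. ] [ 496.1 -170.3  135. ]
145 [ 497.1 -154.9  145. ] [ 494.8 -168.7  145. ]
[ 493.6344 -160.805   105.    ]
```

View pics/z3.png

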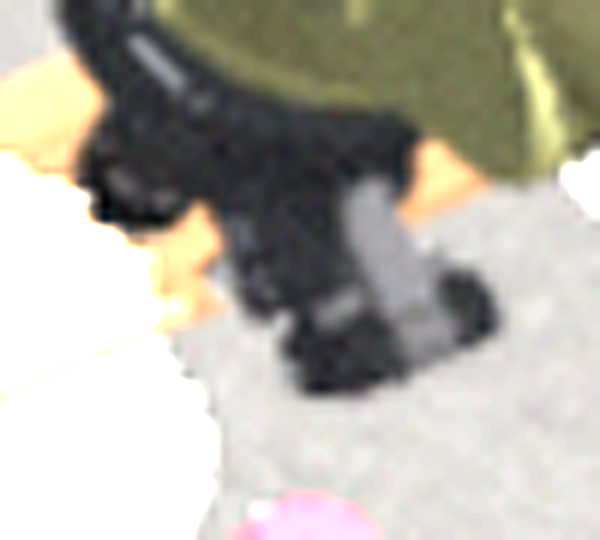

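```bash
python3 -m inch '[[[0,0,0.01,0,0,0,80],[0,0,0.02,0,0,0,80],[0,0,0.03,0,0,0,80],[0,0,0.04,0,0,0,80],[0,0,0.043,0,0,0,80],[0,0,0.043,0,0,0,80],[0,0,0.043,0,0,0,80],[0,0,0.043,0,0,0,80],[0,0,0.043,0,0,0,80],[0,0,0.043,0,0,0,80]]]'
cat >> h.py <<'E'
def look(r,tag,boxes,g=2,k=6,dots=True):
    s=r.state();P={}
    Rm=R.from_rotvec(s["orientation"]);X=s["eef_pos"];x=Rm.apply([1,0,0]);y=Rm.apply([0,1,0]);h=s["opening"]*42.5
    for n,(x0,y0,x1,y1) in boxes.items():
        P[n]=r.capture(n)
        im=cv2.resize(P[n]["image"][y0:y1,x0:x1],None,fx=k,fy=k,interpolation=cv2.INTER_CUBIC)
        im=np.clip(im.astype(float)*g,0,255).astype(np.uint8)
        if dots:
          for z,c in((0,(0,0,255)),(13,(0,255,0)),(26,(255,0,0))):
            for q in(h,-h):
              for w in (-11,11):
                p=proj(P[n],[X+q*y+w*x+[0,0,z]])[0];cv2.circle(im,tuple(int(v) for v in (p-[x0,y0])*k),3,c,-1)
        cv2.imwrite(f"pics/{tag}_{n}.png",im)
    import pickle;pickle.dump(P,open(f"{tag}.pkl","wb"))
    return P
E
python3 - <<'E'
from cell import r
from h import *
look(r,"l4",dict(scene=(220,90,320,190)))
delta(r.state(),[526.5,-162.6,62],.294)
E
```

```text
time: 5.2
eef_pos: [526.4, -162.4, 61.9]
orientation: [-1.872, -2.522, 0.002]
ft_force: [-0.8, -0.7, -0.4]
opening: 0.684
t 5.25 pos [ 526.3 -162.4   61.8] F [0.5 0.9 0.9] M [0.02 0.04 0.  ] op 0.685
turn [-0.08  0.01 -0.  ]
shift [-0.0002  0.0001 -0.0002] toolx [-0.29   0.957 -0.   ] tooly [ 0.957  0.29  -0.001] z [-1.2e-03 -5.0e-04 -1.0e+00]
```

View pics/l4_scene.png

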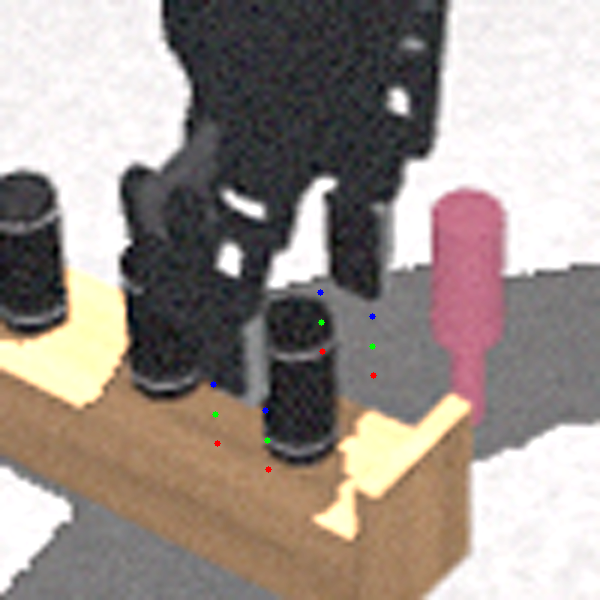

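```bash
python3 -m inch '[[[0,0,0.008,0,0,0,80],[0,0,0.017,0,0,0,80],[0,0,0.017,0,0,0,80],[0,0,0.017,0,0,0,120],[0,0,0.017,0,0,0,160],[0,0,0.017,0,0,0,180],[0,0,0.017,0,0,0,200],[0,0,0.017,0,0,0,220],[0,0,0.017,0,0,0,255],[0,0,0.017,0,0,0,255]]]'
python3 - <<'E'
from cell import r
from h import *
look(r,"l5",dict(scene=(220,90,320,190)))
delta(r.state(),[526.5,-162.6,62],.294)
E
```

```text
time: 6.25
eef_pos: [526.2, -162.4, 44.8]
orientation: [-1.872, -2.522, 0.002]
ft_force: [-0.6, -0.4, 2.9]
opening: 0.286
t 6.3 pos [ 526.2 -162.4   44.8] F [-1.1 -0.1  3.5] M [0.09 0.24 0.02] op 0.285
turn [-0.09  0.    0.  ]
shift [-0.0003  0.0002 -0.0172] toolx [-0.29   0.957 -0.   ] tooly [ 0.957  0.29  -0.002] z [-1.5e-03 -5.0e-04 -1.0e+00]
```

View pics/l5_scene.png

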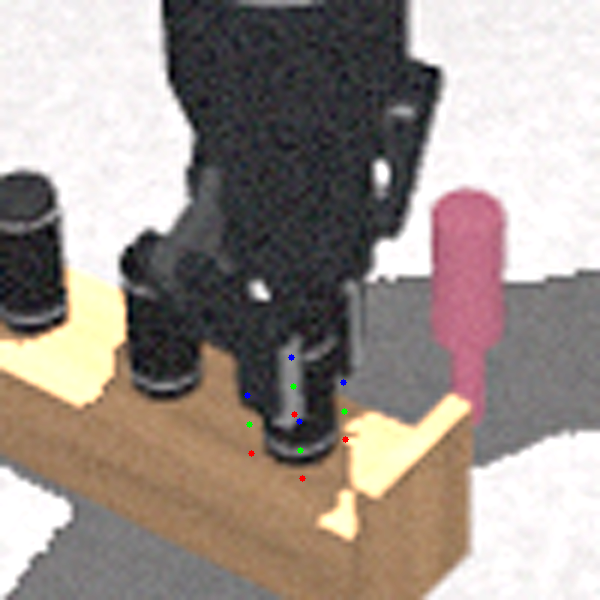

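```bash
python3 -m inch '[[[0,0,-0.003,0,0,0,255],[0,0,-0.008,0,0,0,255],[0,0,-0.016,0,0,0,255],[0,0,-0.026,0,0,0,255],[0,0,-0.038,0,0,0,255],[0,0,-0.053,0,0,0,255],[0,0,-0.068,0,0,0,255],[0,0,-0.083,0,0,0,255],[0,0,-0.093,0,0,0,255],[0,0,-0.095,0,0,0,255]]]'
python3 - <<'E'
from cell import r
from h import *
look(r,"l6",dict(scene=(220,60,320,160)))
# target: above wide hole avg estimate, TCP z 140
c,s=np.cos(-.031),np.sin(-.031);w=np.array([504.4,206.5])+48*np.array([-s,c]);print(w)
delta(r.state(),[w[0],w[1],140],.294)
E
```

```text
time: 7.3
eef_pos: [527.2, -162.5, 141.3]
orientation: [1.871, 2.522, -0.0]
ft_force: [-0.3, -0.3, -1.3]
opening: 0.289
[505.88776168 254.47693785]
t 7.35 pos [ 526.9 -162.4  140.7] F [-0.6 -0.3 -2.2] M [-0.01  0.01  0.05] op 0.282
turn [-0.01  0.04 -0.01]
shift [4.051e-01 1.007e-01 4.000e-04] toolx [-0.29   0.957 -0.001] tooly [ 0.957  0.29  -0.   ] z [ 1.e-04 -8.e-04 -1.e+00]
```

View pics/l6_scene.png

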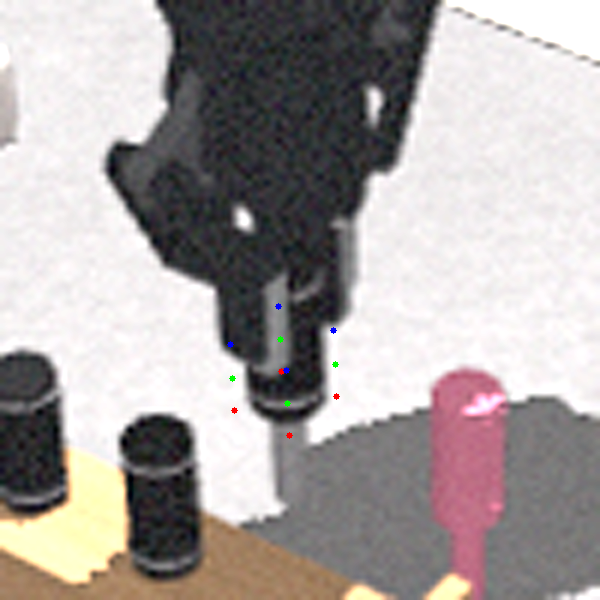

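```bash
python3 -m inch '[[[0.02,0.005,0,0,0,0,255],[0.06,0.015,0,0,0,0,255],[0.105,0.026,0,0,0,0,255],[0.15,0.037,0,0,0,0,255],[0.2,0.05,0,0,0,0,255],[0.25,0.062,0,0,0,0,255],[0.298,0.074,0,0,0,0,255],[0.345,0.086,0,0,0,0,255],[0.385,0.096,0,0,0,0,255],[0.405,0.1007,0,0,0,0,255]]]'; python3 -m inch '[[[0,0,0.01,0,0,0,255],[0,0,0.02,0,0,0,255],[0,0,0.03,0,0,0,255],[0,0,0.038,0,0,0,255],[0,0,0.042,0,0,0,255],[0,0,0.044,0,0,0,255],[0,0,0.044,0,0,0,255],[0,0,0.044,0,0,0,255],[0,0,0.044,0,0,0,255],[0,0,0.044,0,0,0,255]]]'
python3 - <<'E'
from cell import r
from h import *
look(r,"l7",dict(scene=(350,210,470,330),top=(130,200,230,290)),dots=False)
delta(r.state(),[505.9,254.5,97],.294)
E
```

```text
time: 8.35
eef_pos: [503.7, 260.5, 139.3]
orientation: [-1.862, -2.525, -0.002]
ft_force: [0.3, 0.3, -1.9]
opening: 0.287
time: 9.35
eef_pos: [505.4, 254.6, 95.8]
orientation: [-1.871, -2.522, 0.001]
ft_force: [-0.3, 0.3, -1.5]
opening: 0.288
t 9.45 pos [505.4 254.6  95.7] F [-0.2  0.2 -0.7] M [ 0.03 -0.    0.04] op 0.28
turn [-0.08 -0.01  0.  ]
shift [-0.0002  0.0005 -0.0013] toolx [-0.29   0.957  0.   ] tooly [ 0.957  0.29  -0.001] z [-1.3e-03 -2.0e-04 -1.0e+00]
```

View pics/l7_scene.png

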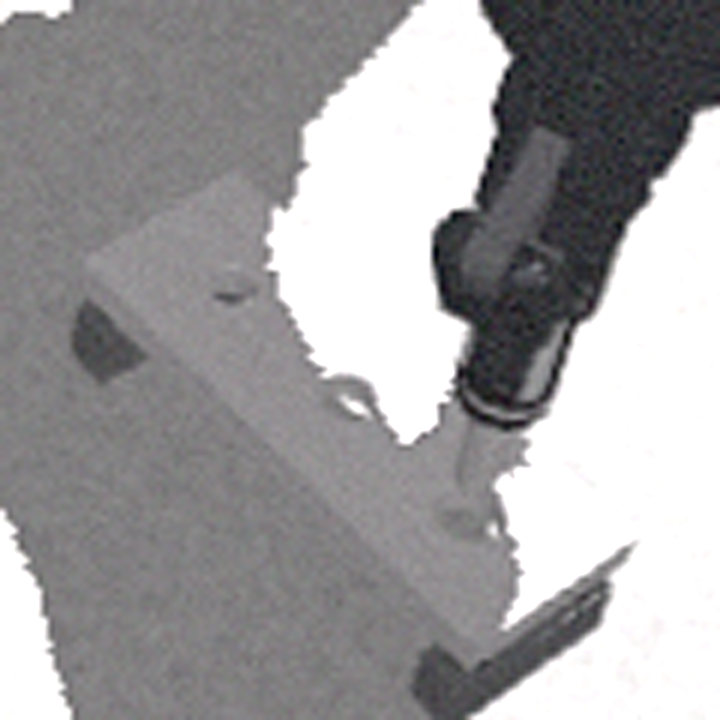

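View pics/l7_top.png

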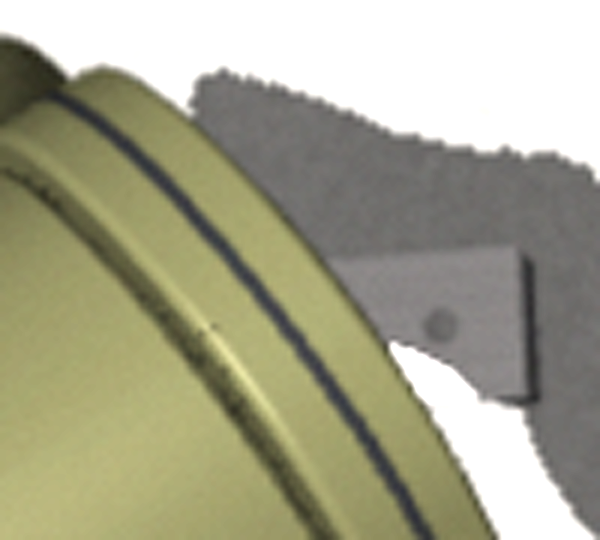

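Run:
```python
from h import *
import pickle
P=pickle.load(open("l7.pkl","rb"))["scene"]
x0,y0=410,265
im=cv2.resize(P["image"][y0:y0+60,x0:x0+60],None,fx=10,fy=10,interpolation=cv2.INTER_CUBIC)
im=cv2.convertScaleAbs(im,alpha=1.6,beta=-60)
cv2.imwrite("pics/f7.png",im)
X=np.array([505.4,254.6,95.7])
print(((proj(P,[X-[0,0,39.8],X,X+[0,0,0.2]])-[x0,y0]+.5)*10).round(), ((proj(P,[[504.9,255.4,45],[506.4,253.5,45]])-[x0,y0]+.5)*10).round())
```

```text
[[194. 264.]
 [240. 119.]
 [240. 118.]] [[188. 304.]
 [173. 301.]]
```

View pics/f7.png

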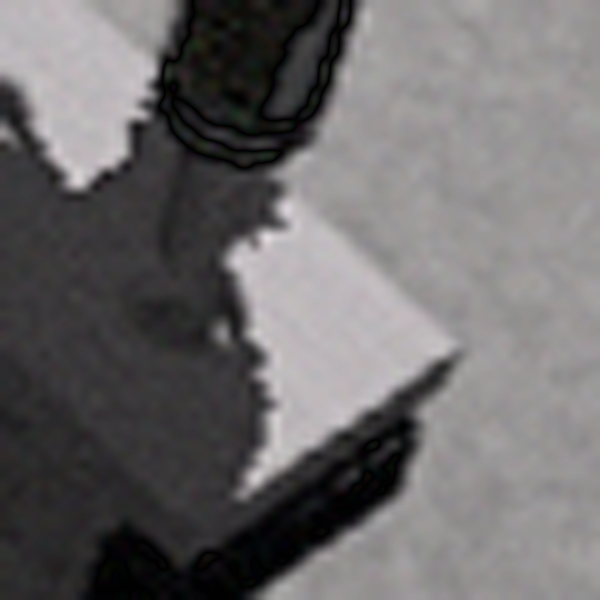

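Run:
```python
from h import *
import pickle
P=pickle.load(open("l7.pkl","rb"))["scene"]
x0,y0=415,262
im=cv2.resize(P["image"][y0:y0+45,x0:x0+45],None,fx=14,fy=14,interpolation=cv2.INTER_CUBIC).astype(float)
im=cv2.GaussianBlur(im,(0,0),5)
im=np.clip((im-10)*3.2,0,255).astype(np.uint8)
cv2.imwrite("pics/f7b.png",im[:590])
```

```text
(no output)
```

View pics/f7b.png

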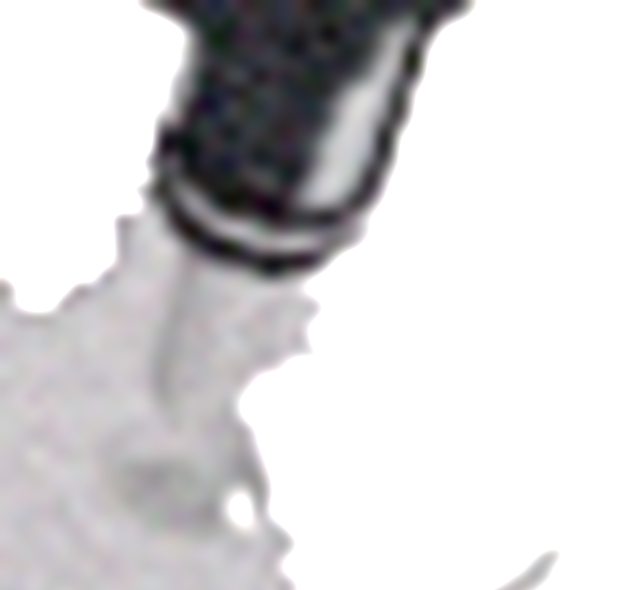

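```bash
python3 -m inch '[[[0,0.0005,0.003,0,0,0,255],[0,0.0005,0.006,0,0,0,255],[0,0.0005,0.009,0,0,0,255],[0,0.0005,0.0105,0,0,0,255],[0,0.0005,0.0115,0,0,0,255],[0,0.0005,0.0125,0,0,0,255],[0,0.0005,0.0135,0,0,0,255],[0,0.0005,0.0135,0,0,0,255],[0,0.0005,0.0135,0,0,0,255],[0,0.0005,0.0135,0,0,0,255]]]'
python3 - <<'E'
from cell import r
from h import *
delta(r.state(),[505.9,254.5,97],.294)
P=look(r,"l8",dict(scene=(415,262,460,307)),dots=False)["scene"]
x0,y0=415,262
im=cv2.resize(P["image"][y0:y0+45,x0:x0+45],None,fx=14,fy=14,interpolation=cv2.INTER_CUBIC).astype(float)
im=cv2.GaussianBlur(im,(0,0),5)
im=np.clip((im-10)*3.2,0,255).astype(np.uint8)
cv2.imwrite("pics/f8b.png",im[:590])
q=__import__("pickle").load(open("l6.pkl","rb"))["scene"]
print((proj(q,[[526.9,-162.4,140.7]])-[220,60])*6)
E
```

```text
time: 10.45
eef_pos: [505.8, 254.6, 82.1]
orientation: [-1.871, -2.522, 0.002]
ft_force: [-0.3, 0.2, -1.4]
opening: 0.287
t 10.45 pos [505.8 254.6  82.1] F [-0.3  0.2 -1.4] M [ 0.01 -0.    0.02] op 0.287
turn [-0.09 -0.01 -0.  ]
shift [-0.0002  0.0001 -0.0149] toolx [-0.29   0.957  0.   ] tooly [ 0.957  0.29  -0.002] z [-1.5e-03 -3.0e-04 -1.0e+00]
[[286.58364653 404.68907073]]
```

View pics/f8b.png

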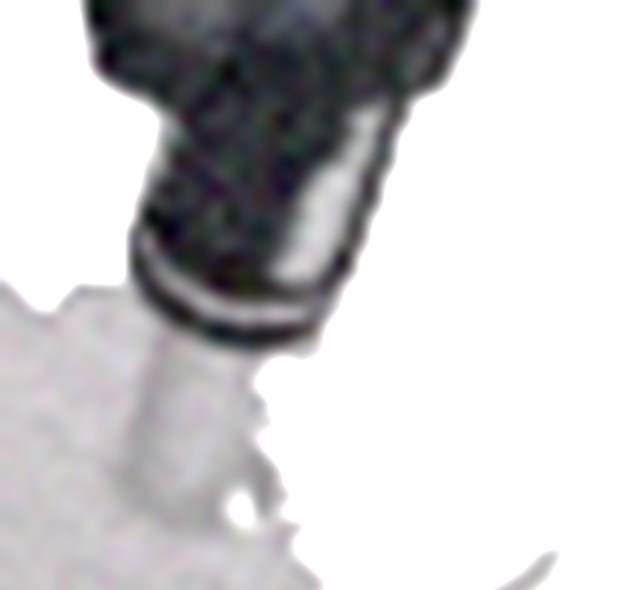

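```bash
python3 -m inch '[[[0,0,0.001,0,0,0,255],[0,0,0.002,0,0,0,255],[0,0,0.003,0,0,0,255],[0,0,0.004,0,0,0,255],[0,0,0.005,0,0,0,255],[0,0,0.006,0,0,0,255],[0,0,0.006,0,0,0,255],[0,0,0.006,0,0,0,255],[0,0,0.006,0,0,0,255],[0,0,0.006,0,0,0,255]]]'
python3 - <<'E'
from cell import r
from h import *
delta(r.state(),[505.9,254.5,97],.294)
E
```

```text
time: 11.5
eef_pos: [505.7, 254.6, 76.0]
orientation: [-1.871, -2.522, 0.002]
ft_force: [-0.6, 0.2, 0.1]
opening: 0.285
t 11.5 pos [505.7 254.6  76. ] F [-0.6  0.2  0.1] M [-0.02  0.01 -0.02] op 0.285
turn [-0.09 -0.01  0.  ]
shift [-0.0002  0.0001 -0.021 ] toolx [-0.29   0.957  0.   ] tooly [ 0.957  0.29  -0.002] z [-1.6e-03 -3.0e-04 -1.0e+00]
```

```bash
python3 -m inch '[[[0,0,0.001,0,0,0,255],[0,0,0.002,0,0,0,255],[0,0,0.003,0,0,0,255],[0,0,0.004,0,0,0,255],[0,0,0.005,0,0,0,255],[0,0,0.005,0,0,0,255],[0,0,0.005,0,0,0,255],[0,0,0.005,0,0,0,255],[0,0,0.005,0,0,0,255],[0,0,0.005,0,0,0,255]]]'
python3 - <<'E'
from cell import r
from h import *
delta(r.state(),[505.9,254.5,97],.294)
P=look(r,"l9",dict(scene=(395,242,455,302)),dots=False,k=10,g=1)["scene"]
x0,y0=415,262
im=cv2.resize(P["image"][y0:y0+45,x0:x0+45],None,fx=14,fy=14,interpolation=cv2.INTER_CUBIC).astype(float)
im=cv2.GaussianBlur(im,(0,0),5)
im=np.clip((im-10)*3.2,0,255).astype(np.uint8)
cv2.imwrite("pics/f9b.png",im[:590])
E
```

```text
time: 12.5
eef_pos: [505.7, 254.6, 71.0]
orientation: [-1.871, -2.522, 0.002]
ft_force: [-0.6, 0.2, -1.3]
opening: 0.288
t 12.5 pos [505.7 254.6  71. ] F [-0.6  0.2 -1.3] M [-0.01 -0.01  0.05] op 0.288
turn [-0.1  -0.01 -0.  ]
shift [-0.0001  0.0001 -0.026 ] toolx [-0.29   0.957  0.   ] tooly [ 0.957  0.29  -0.002] z [-1.7e-03 -4.0e-04 -1.0e+00]
```

View pics/f9b.png

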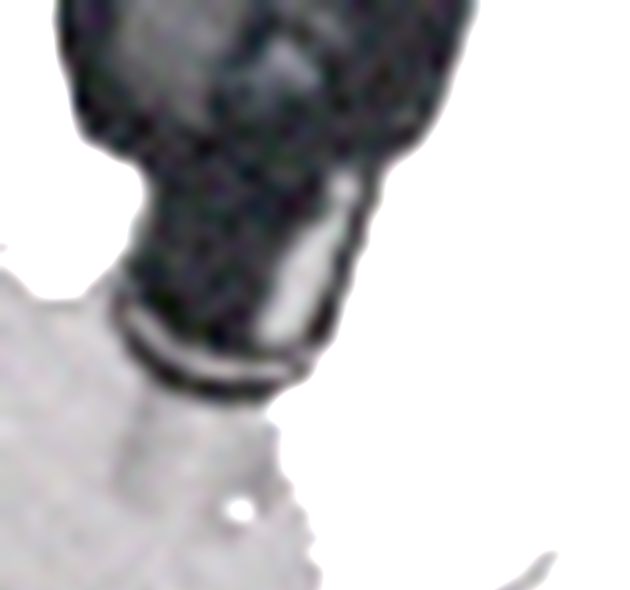

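```bash
python3 -m inch '[[[0,0,0.003,0,0,0,255],[0,0,0.006,0,0,0,255],[0,0,0.009,0,0,0,255],[0,0,0.012,0,0,0,255],[0,0,0.015,0,0,0,255],[0,0,0.018,0,0,0,255],[0,0,0.021,0,0,0,255],[0,0,0.023,0,0,0,255],[0,0,0.024,0,0,0,255],[0,0,0.024,0,0,0,255]]]'
python3 - <<'E'
from cell import r
from h import *
delta(r.state(),[505.9,254.5,97],.294)
E
```

```text
time: 13.55
eef_pos: [505.6, 254.6, 46.9]
orientation: [-1.871, -2.522, 0.002]
ft_force: [-0.0, 0.1, -0.8]
opening: 0.287
t 13.55 pos [505.6 254.6  46.9] F [-0.   0.1 -0.8] M [ 0.01 -0.   -0.04] op 0.287
turn [-0.11 -0.    0.01]
shift [-0.0002  0.0002 -0.0501] toolx [-0.29   0.957  0.   ] tooly [ 0.957  0.29  -0.002] z [-1.8e-03 -5.0e-04 -1.0e+00]
```

Goes in freely. Now lightly to the shoulder.

```bash
python3 -m inch '[[[0,0,0.001,0,0,0,255],[0,0,0.002,0,0,0,255],[0,0,0.003,0,0,0,255],[0,0,0.004,0,0,0,255],[0,0,0.004,0,0,0,255],[0,0,0.004,0,0,0,255],[0,0,0.004,0,0,0,255],[0,0,0.004,0,0,0,255],[0,0,0.004,0,0,0,255],[0,0,0.004,0,0,0,255]]]'
python3 - <<'E'
from cell import r
from h import *
delta(r.state(),[505.9,254.5,97],.294)
look(r,"l10",dict(scene=(395,242,455,302)),dots=False,k=10,g=1.5)["scene"]
E
```

```text
time: 14.55
eef_pos: [505.8, 254.7, 43.1]
orientation: [-1.872, -2.522, 0.002]
ft_force: [-0.7, -0.4, 4.2]
opening: 0.284
t 14.55 pos [505.8 254.7  43.1] F [-0.7 -0.4  4.2] M [-0.12  0.12  0.02] op 0.284
turn [-0.08 -0.01 -0.  ]
shift [-0.0002  0.     -0.0539] toolx [-0.29   0.957  0.   ] tooly [ 0.957  0.29  -0.001] z [-1.4e-03 -2.0e-04 -1.0e+00]
```

View pics/l10_scene.png

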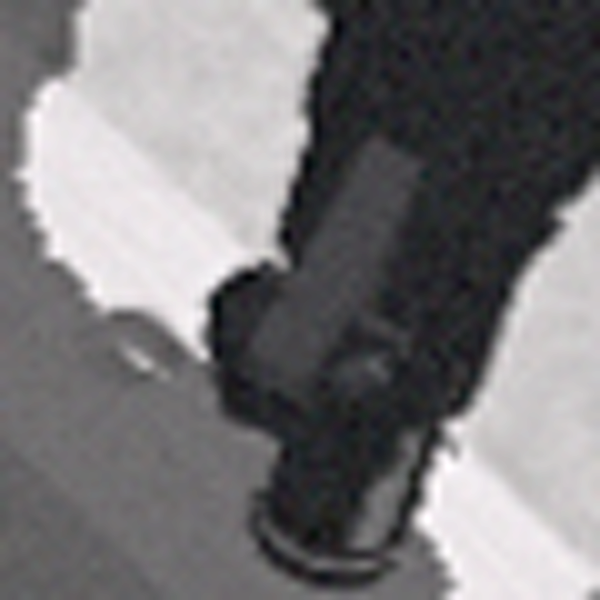

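```bash
python3 -m inch '[[[0,0,-0.01,0,0,0,255],[0,0,-0.026,0,0,0,255],[0,0,-0.044,0,0,0,255],[0,0,-0.05,0,0,0,255],[-0.008,-0.0027,-0.05,0,0,0,255],[-0.02,-0.0068,-0.05,0,0,0,255],[-0.034,-0.0115,-0.05,0,0,0,255],[-0.043,-0.0146,-0.05,0,0,0,255],[-0.0456,-0.0155,-0.05,0,0,0,255],[-0.0456,-0.0155,-0.05,0,0,0,255]]]'
python3 - <<'E'
from cell import r
from h import *
delta(r.state(),[504.2,206.6,83],.294)
P=look(r,"l11",dict(scene=(385,230,430,275)),dots=False,k=12,g=1)["scene"]
x0,y0=385,230
im=cv2.resize(P["image"][y0:y0+62,x0:x0+55],None,fx=12,fy=12,interpolation=cv2.INTER_CUBIC).astype(float)
im=cv2.GaussianBlur(im,(0,0),4)
im=np.clip((im-10)*3.2,0,255).astype(np.uint8)
cv2.imwrite("pics/f11b.png",im[:590])
E
```

```text
time: 15.6
eef_pos: [504.1, 205.6, 92.8]
orientation: [-1.873, -2.521, 0.003]
ft_force: [-0.2, 0.2, -0.8]
opening: 0.284
t 15.6 pos [504.1 205.6  92.8] F [-0.2  0.2 -0.8] M [0.05 0.07 0.03] op 0.284
turn [-0.12 -0.   -0.07]
shift [0.0009 0.0004 0.0098] toolx [-0.289  0.957  0.   ] tooly [ 0.957  0.289 -0.002] z [-2.1e-03 -6.0e-04 -1.0e+00]
```

View pics/f11b.png

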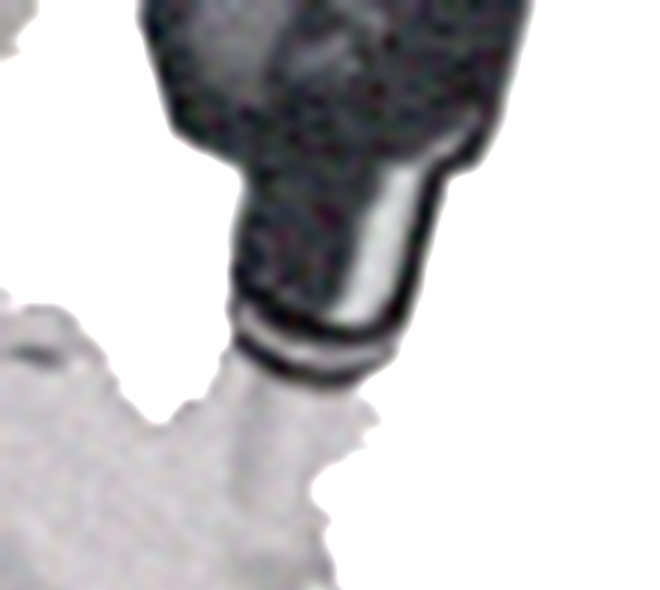

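```bash
python3 -m inch '[[[0,0,0.002,0,0,0,255],[0,0,0.004,0,0,0,255],[0,0,0.006,0,0,0,255],[0,0,0.007,0,0,0,255],[0,0,0.008,0,0,0,255],[0,0,0.009,0,0,0,255],[0,0,0.01,0,0,0,255],[0,0,0.0105,0,0,0,255],[0,0,0.0105,0,0,0,255],[0,0,0.0105,0,0,0,255]]]'
python3 - <<'E'
from cell import r
from h import *
delta(r.state(),[504.2,206.6,83],.294)
E
```

```text
time: 16.65
eef_pos: [504.1, 206.5, 82.5]
orientation: [-1.871, -2.522, 0.002]
ft_force: [-0.1, -0.1, -0.9]
opening: 0.282
t 16.65 pos [504.1 206.5  82.5] F [-0.1 -0.1 -0.9] M [ 0.05 -0.05  0.04] op 0.282
turn [-0.09 -0.01 -0.  ]
shift [ 0.0001  0.0001 -0.0005] toolx [-0.29   0.957  0.   ] tooly [ 0.957  0.29  -0.002] z [-1.6e-03 -2.0e-04 -1.0e+00]
```

```bash
python3 -m inch '[[[0,0,0.001,0,0,0,255],[0,0,0.002,0,0,0,255],[0,0,0.003,0,0,0,255],[0,0,0.004,0,0,0,255],[0,0,0.005,0,0,0,255],[0,0,0.006,0,0,0,255],[0,0,0.006,0,0,0,255],[0,0,0.006,0,0,0,255],[0,0,0.006,0,0,0,255],[0,0,0.006,0,0,0,255]]]'
```

```text
time: 17.65
eef_pos: [504.2, 206.6, 76.5]
orientation: [-1.871, -2.522, 0.001]
ft_force: [-0.4, 1.4, -1.3]
opening: 0.285
```

```bash
python3 -m inch '[[[0,0,0.003,0,0,0,255],[0,0,0.006,0,0,0,255],[0,0,0.01,0,0,0,255],[0,0,0.014,0,0,0,255],[0,0,0.018,0,0,0,255],[0,0,0.022,0,0,0,255],[0,0,0.026,0,0,0,255],[0,0,0.029,0,0,0,255],[0,0,0.029,0,0,0,255],[0,0,0.029,0,0,0,255]]]'
python3 - <<'E'
from cell import r
from h import *
delta(r.state(),[504.2,206.6,83],.294)
E
```

```text
time: 18.65
eef_pos: [504.0, 206.6, 47.4]
orientation: [-1.871, -2.522, 0.002]
ft_force: [0.8, 0.7, -1.7]
opening: 0.288
t 18.65 pos [504.  206.6  47.4] F [ 0.8  0.7 -1.7] M [ 0.5  -0.15 -0.03] op 0.288
turn [-0.1  -0.02  0.01]
shift [-0.0001  0.0001 -0.0356] toolx [-0.29   0.957  0.   ] tooly [ 0.957  0.29  -0.002] z [-1.8e-03 -2.0e-04 -1.0e+00]
```

```bash
python3 -m inch '[[[0.0003,0.0001,0,0,0,0,255],[0.0005,0.0002,0,0,0,0,255],[0.001,0.0003,0,0,0,0,255],[0.001,0.0003,0,0,0,0,255],[0.001,0.0003,0,0,0,0,255],[0.001,0.0003,0,0,0,0,255],[0.001,0.0003,0,0,0,0,255],[0.001,0.0003,0,0,0,0,255],[0.001,0.0003,0,0,0,0,255],[0.001,0.0003,0,0,0,0,255]]]'
python3 - <<'E'
from cell import r
from h import *
for i in range(1):
    delta(r.state(),[504.2,206.6,83],.294)
E
```

```text
time: 19.65
eef_pos: [504.0, 207.5, 47.5]
orientation: [-1.871, -2.522, 0.002]
ft_force: [-0.1, -0.7, -1.1]
opening: 0.288
t 19.65 pos [504.  207.5  47.5] F [-0.1 -0.7 -1.1] M [-0.03 -0.04  0.02] op 0.288
turn [-0.1  -0.01  0.  ]
shift [-0.0009 -0.0001 -0.0355] toolx [-0.29   0.957  0.   ] tooly [ 0.957  0.29  -0.002] z [-1.8e-03 -4.0e-04 -1.0e+00]
```

```bash
python3 -m inch '[[[0.0003,0.0001,0,0,0,0,255],[0.0005,0.0002,0,0,0,0,255],[0.001,0.0003,0,0,0,0,255],[0.001,0.0003,0,0,0,0,255],[0.001,0.0003,0,0,0,0,255],[0.001,0.0003,0,0,0,0,255],[0.001,0.0003,0,0,0,0,255],[0.001,0.0003,0,0,0,0,255],[0.001,0.0003,0,0,0,0,255],[0.001,0.0003,0,0,0,0,255]]]'
python3 - <<'E'
from cell import r
from h import *
for i in range(1):
    delta(r.state(),[504.2,206.6,83],.294)
E
```

```text
time: 20.65
eef_pos: [504.0, 208.5, 47.5]
orientation: [-1.871, -2.522, 0.002]
ft_force: [0.3, 0.2, -0.7]
opening: 0.287
t 20.65 pos [504.  208.5  47.5] F [ 0.3  0.2 -0.7] M [ 0.02 -0.05  0.05] op 0.287
turn [-0.1  -0.01  0.  ]
shift [-0.0019 -0.0004 -0.0355] toolx [-0.29   0.957  0.   ] tooly [ 0.957  0.29  -0.002] z [-1.7e-03 -4.0e-04 -1.0e+00]
```

```bash
python3 -m inch '[[[-0.0002,0.0005,0,0,0,0,255],[-0.0003,0.001,0,0,0,0,255],[-0.0004,0.0014,0,0,0,0,255],[-0.0005,0.0017,0,0,0,0,255],[-0.0005,0.0017,0,0,0,0,255],[-0.0005,0.0017,0,0,0,0,255],[-0.0005,0.0017,0,0,0,0,255],[-0.0005,0.0017,0,0,0,0,255],[-0.0005,0.0017,0,0,0,0,255],[-0.0005,0.0017,0,0,0,0,255]]]'
python3 - <<'E'
from cell import r
from h import *
for i in range(1):
    delta(r.state(),[504.2,206.6,83],.294)
E
```

```text
time: 21.65
eef_pos: [505.8, 208.6, 47.5]
orientation: [-1.871, -2.522, 0.002]
ft_force: [-0.2, 0.1, -1.3]
opening: 0.285
t 21.65 pos [505.8 208.6  47.5] F [-0.2  0.1 -1.3] M [ 0.   -0.04 -0.05] op 0.285
turn [-0.1  -0.01  0.  ]
shift [-0.0014 -0.0022 -0.0355] toolx [-0.29   0.957  0.   ] tooly [ 0.957  0.29  -0.002] z [-1.7e-03 -3.0e-04 -1.0e+00]
```

```bash
python3 -m inch '[[[-0.0001,0.0003,0,0,0,0,255],[-0.0002,0.0006,0,0,0,0,255],[-0.0003,0.0009,0,0,0,0,255],[-0.0003,0.0011,0,0,0,0,255],[-0.0003,0.0011,0,0,0,0,255],[-0.0003,0.0011,0,0,0,0,255],[-0.0003,0.0011,0,0,0,0,255],[-0.0003,0.0011,0,0,0,0,255],[-0.0003,0.0011,0,0,0,0,255],[-0.0003,0.0011,0,0,0,0,255]]]'
python3 - <<'E'
from cell import r
from h import *
for i in range(1):
    delta(r.state(),[504.2,206.6,83],.294)
E
```

```text
time: 22.65
eef_pos: [506.7, 208.5, 47.4]
orientation: [-1.871, -2.522, 0.003]
ft_force: [-1.2, 0.4, -0.5]
opening: 0.285
t 22.65 pos [506.7 208.5  47.4] F [-1.2  0.4 -0.5] M [-0.04  0.36 -0.  ] op 0.285
turn [-0.12 -0.    0.  ]
shift [-0.0011 -0.003  -0.0355] toolx [-0.29   0.957  0.   ] tooly [ 0.957  0.29  -0.002] z [-2.1e-03 -6.0e-04 -1.0e+00]
```

```bash
python3 -m inch '[[[0.0006,-0.002,0,0,0,0,255],[0.0006,-0.002,-0.01,0,0,0,255],[0.0006,-0.002,-0.026,0,0,0,255],[0.0006,-0.002,-0.042,0,0,0,255],[0.0006,-0.002,-0.046,0,0,0,255],[-0.009,-0.005,-0.046,0,0,0,255],[-0.022,-0.0095,-0.046,0,0,0,255],[-0.035,-0.014,-0.046,0,0,0,255],[-0.0435,-0.017,-0.046,0,0,0,255],[-0.0449,-0.0175,-0.046,0,0,0,255]]]'
python3 -m inch '[[[0,0,0,0,0,0,255],[0,0,0,0,0,0,255],[0,0,0.002,0,0,0,255],[0,0,0.004,0,0,0,255],[0,0,0.006,0,0,0,255],[0,0,0.007,0,0,0,255],[0,0,0.008,0,0,0,255],[0,0,0.009,0,0,0,255],[0,0,0.01,0,0,0,255],[0,0,0.01,0,0,0,255]]]'
python3 - <<'E'
from cell import r
from h import *
delta(r.state(),[503.1,160.5,83],.294)
E
```

```text
time: 23.65
eef_pos: [502.9, 157.6, 93.0]
orientation: [-1.875, -2.519, 0.006]
ft_force: [-0.7, -0.7, -0.9]
opening: 0.286
time: 24.65
eef_pos: [503.2, 160.5, 83.4]
orientation: [-1.871, -2.522, 0.002]
ft_force: [0.1, -0.1, -2.5]
opening: 0.287
t 24.65 pos [503.2 160.5  83.4] F [ 0.1 -0.1 -2.5] M [ 0.03  0.06 -0.03] op 0.287
turn [-0.11 -0.01 -0.  ]
shift [ 0.     -0.0001  0.0004] toolx [-0.29   0.957  0.   ] tooly [ 0.957  0.29  -0.002] z [-1.8e-03 -4.0e-04 -1.0e+00]
```

```bash
python3 -m inch '[[[0,0,0.0005,0,0,0,255],[0,0,0.001,0,0,0,255],[0,0,0.0015,0,0,0,255],[0,0,0.002,0,0,0,255],[0,0,0.0025,0,0,0,255],[0,0,0.0025,0,0,0,255],[0,0,0.0025,0,0,0,255],[0,0,0.0025,0,0,0,255],[0,0,0.0025,0,0,0,255],[0,0,0.0025,0,0,0,255]]]'
python3 - <<'E'
from cell import r
from h import *
delta(r.state(),[503.1,160.5,83],.294)
E
```

```text
time: 25.65
eef_pos: [503.3, 160.6, 81.0]
orientation: [-1.871, -2.522, 0.002]
ft_force: [-0.2, 1.4, -1.1]
opening: 0.288
t 25.65 pos [503.3 160.6  81. ] F [-0.2  1.4 -1.1] M [0.   0.02 0.03] op 0.288
turn [-0.1  -0.01 -0.  ]
shift [-0.     -0.0002 -0.002 ] toolx [-0.29   0.957  0.   ] tooly [ 0.957  0.29  -0.002] z [-1.7e-03 -3.0e-04 -1.0e+00]
```

No contact with the foot 4 mm below the plate face; it has entered. Continue in small steps.

```bash
python3 -m inch '[[[0,0,0.001,0,0,0,255],[0,0,0.002,0,0,0,255],[0,0,0.003,0,0,0,255],[0,0,0.004,0,0,0,255],[0,0,0.005,0,0,0,255],[0,0,0.006,0,0,0,255],[0,0,0.006,0,0,0,255],[0,0,0.006,0,0,0,255],[0,0,0.006,0,0,0,255],[0,0,0.006,0,0,0,255]]]'
python3 - <<'E'
from cell import r
from h import *
delta(r.state(),[503.1,160.5,83],.294)
E
```

```text
time: 26.65
eef_pos: [503.3, 160.6, 75.1]
orientation: [-1.871, -2.522, 0.002]
ft_force: [0.1, 0.2, -0.7]
opening: 0.284
t 26.65 pos [503.3 160.6  75.1] F [ 0.1  0.2 -0.7] M [-0.01 -0.05 -0.08] op 0.284
turn [-0.09 -0.01  0.  ]
shift [-0.     -0.0002 -0.0079] toolx [-0.29   0.957  0.   ] tooly [ 0.957  0.29  -0.002] z [-1.6e-03 -3.0e-04 -1.0e+00]
```

```bash
python3 -m inch '[[[0,0,0.002,0,0,0,255],[0,0,0.004,0,0,0,255],[0,0,0.006,0,0,0,255],[0,0,0.008,0,0,0,255],[0,0,0.01,0,0,0,255],[0,0,0.012,0,0,0,255],[0,0,0.014,0,0,0,255],[0,0,0.014,0,0,0,255],[0,0,0.014,0,0,0,255],[0,0,0.014,0,0,0,255]]]'
python3 - <<'E'
from cell import r
from h import *
delta(r.state(),[503.1,160.5,83],.294)
E
```

```text
time: 27.65
eef_pos: [503.3, 160.6, 61.1]
orientation: [-1.871, -2.522, 0.002]
ft_force: [-0.2, -0.5, -0.4]
opening: 0.284
t 27.65 pos [503.3 160.6  61.1] F [-0.2 -0.5 -0.4] M [-0.03 -0.06  0.03] op 0.284
turn [-0.09 -0.01  0.  ]
shift [-0.     -0.0002 -0.0219] toolx [-0.29   0.957  0.   ] tooly [ 0.957  0.29  -0.002] z [-1.6e-03 -3.0e-04 -1.0e+00]
```

```bash
python3 -m inch '[[[0,0,0.002,0,0,0,255],[0,0,0.004,0,0,0,255],[0,0,0.006,0,0,0,255],[0,0,0.008,0,0,0,255],[0,0,0.01,0,0,0,255],[0,0,0.012,0,0,0,255],[0,0,0.014,0,0,0,255],[0,0,0.014,0,0,0,255],[0,0,0.014,0,0,0,255],[0,0,0.014,0,0,0,255]]]'
python3 -m inch '[[[0,0,0.0005,0,0,0,255],[0,0,0.001,0,0,0,255],[0,0,0.0015,0,0,0,255],[0,0,0.002,0,0,0,255],[0,0,0.0025,0,0,0,255],[0,0,0.003,0,0,0,255],[0,0,0.0035,0,0,0,255],[0,0,0.0035,0,0,0,255],[0,0,0.0035,0,0,0,255],[0,0,0.0035,0,0,0,255]]]'
python3 - <<'E'
from cell import r
from h import *
delta(r.state(),[503.1,160.5,83],.294)
E
```

```text
time: 28.65
eef_pos: [503.3, 160.6, 47.1]
orientation: [-1.871, -2.522, 0.002]
ft_force: [-0.1, 0.4, 0.1]
opening: 0.283
time: 29.65
eef_pos: [503.2, 160.6, 43.6]
orientation: [-1.871, -2.522, 0.002]
ft_force: [-0.9, -0.5, 2.4]
opening: 0.285
t 29.65 pos [503.2 160.6  43.6] F [-0.9 -0.5  2.4] M [-0.06  0.12 -0.03] op 0.285
turn [-0.09 -0.01  0.  ]
shift [-0.     -0.0002 -0.0394] toolx [-0.29   0.957  0.   ] tooly [ 0.957  0.29  -0.002] z [-1.6e-03 -3.0e-04 -1.0e+00]
```

```bash
python3 -m inch '[[[0,0,0,0,0,0,170],[0,0,0,0,0,0,150],[0,0,0,0,0,0,130],[0,0,0,0,0,0,110],[0,0,0,0,0,0,90],[0,0,0,0,0,0,90],[0,0,0,0,0,0,90],[0,0,0,0,0,0,90],[0,0,0,0,0,0,90],[0,0,0,0,0,0,90]]]'
python3 - <<'E'
from cell import r
from h import *
delta(r.state(),[503.1,160.5,83],.294)
look(r,"l20",dict(scene=(365,220,450,300)),dots=False,k=7,g=1.5)
E
```

```text
time: 30.65
eef_pos: [503.2, 160.6, 43.5]
orientation: [-1.871, -2.522, 0.002]
ft_force: [-0.8, -0.1, -1.1]
opening: 0.645
t 30.65 pos [503.2 160.6  43.5] F [-0.8 -0.1 -1.1] M [-0.06 -0.01 -0.02] op 0.645
turn [-0.1  -0.01  0.  ]
shift [-0.     -0.0002 -0.0395] toolx [-0.29   0.957  0.   ] tooly [ 0.957  0.29  -0.002] z [-1.7e-03 -3.0e-04 -1.0e+00]
```

View pics/l20_scene.png

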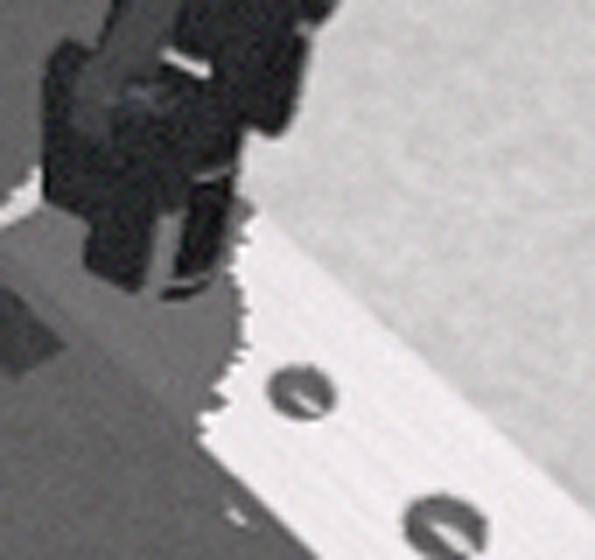

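The picture shows the drift standing in the narrow hole (crop ~(190,270)), with the fingers open and clear of the handle. The middle and wide holes are empty. I'll withdraw straight up, then move back.

```bash
python3 -m inch '[[[0,0,-0.005,0,0,0,90],[0,0,-0.015,0,0,0,90],[0,0,-0.03,0,0,0,90],[0,0,-0.05,0,0,0,90],[0,0,-0.075,0,0,0,90],[0,0,-0.1,0,0,0,90],[0,0,-0.125,0,0,0,90],[0,0,-0.15,0,0,0,90],[0,0,-0.165,0,0,0,90],[0,0,-0.17,0,0,0,90]]]'
python3 -m inch '[[[-0.02,0,0,0,0,0,90],[-0.05,0,0,0,0,0,90],[-0.08,0,0,0,0,0,90],[-0.11,0,0,0,0,0,90],[-0.14,0,0,0,0,0,90],[-0.17,0,0,0,0,0,90],[-0.2,0,0,0,0,0,90],[-0.22,0,0,0,0,0,90],[-0.235,0,0,0,0,0,90],[-0.24,0,0,0,0,0,90]]]'
python3 - <<'E'
from cell import r
from h import *
delta(r.state(),[503.1,160.5,83],.294)
P=look(r,"l21",dict(scene=(355,215,455,315),top=(140,215,230,285)),dots=False,k=6,g=1.3)
for n in P: cv2.imwrite(f"pics/full21_{n}.png",P[n]["image"])
print((proj(P["scene"],[[503,159,100],[503,159,45]])-[355,215]+.5)*6)
E
```

```text
time: 31.7
eef_pos: [504.3, 161.2, 216.0]
orientation: [1.872, 2.522, 0.003]
ft_force: [-0.7, 0.5, -0.0]
opening: 0.648
time: 32.7
eef_pos: [572.9, -70.9, 213.0]
orientation: [-1.874, -2.52, 0.004]
ft_force: [-0.1, 0.5, -0.7]
opening: 0.651
t 32.7 pos [572.9 -70.9 213. ] F [-0.1  0.5 -0.7] M [0.02 0.06 0.04] op 0.651
turn [-0.16  0.01 -0.13]
shift [2.418e-01 1.000e-04 1.300e-01] toolx [-0.288  0.958 -0.   ] tooly [ 0.958  0.288 -0.003] z [-0.0025 -0.001  -1.    ]
[[224.83245861 134.5283082 ]
 [199.91136361 257.31866209]]
```

View pics/l21_scene.png

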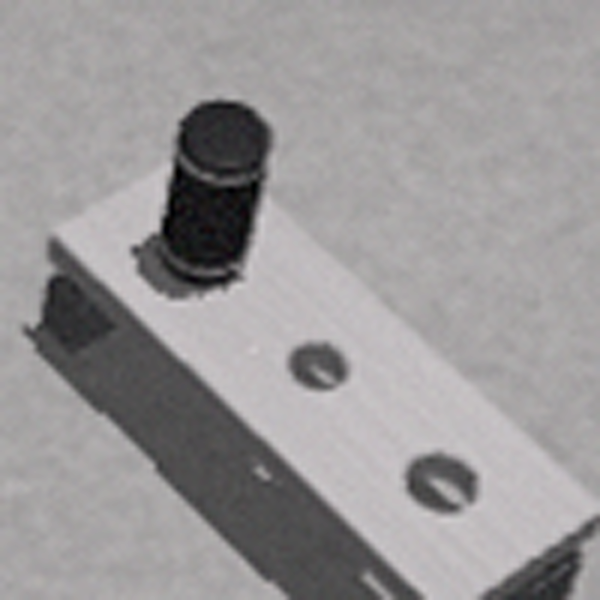

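View pics/full21_scene.png

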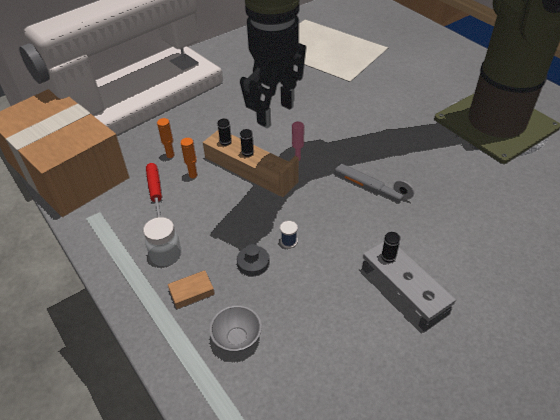

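View pics/full21_top.png

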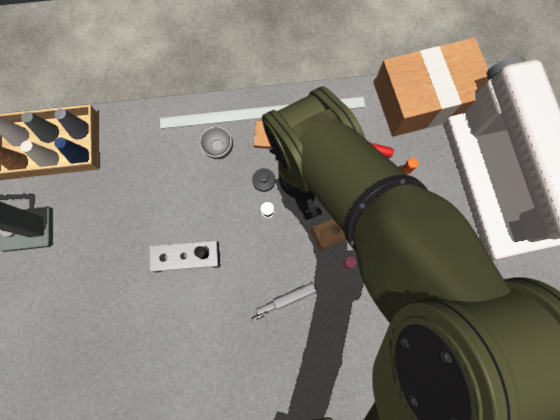

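Run:
```python
from cell import r
print(r.finish_job(),r.state()["time"])
```

```text
the job is handed in; nothing more can be done
the job is handed in; nothing more can be done
```

The drift from the first well is standing in the narrowest (13 mm) hole, shoulder down on the plate, and the gripper has let go of it. I handed the job in at about 33 s of the 64 s allowed. No verdict is reported.

- **Gauging:** I tried the wide hole, then the middle, then the narrow, and no hole refused it. In the wide and narrow holes it went in until the shoulder met the plate. In the middle hole I stopped about 2.5 mm short of the shoulder and felt the side walls to find the hole's centre. The sideways play of about 4 mm there, and its fit in the 13 mm hole, mean it is the 12 mm drift.
- **Force:** the readings, taken at the end of each one-second move, showed at most about 5.5 N of pressing, far under the 25 N limit.
- **Last checks:** the last scene picture shows the drift upright in the narrow hole. Its handle top is within a pixel of where it should be with the shoulder down. The other two drifts, the look-alikes and the bystanders look unmoved, though I judged this by eye. The arm was well clear, at about 213 mm height near the rack.
- **What disagreed:**
  - The open fingertips looked about 30 mm higher in the pictures than the stated tool point, even allowing for the pads swinging back.
  - The two cameras differed by about 2 mm on the plate's position.
  - In the pictures the held drift looked a few millimetres off. The force at the shoulder matched the expected height, so I went by touch.

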